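# Bring the spice carousel to the baking station and hold the red jar at the front

### The arm

A 6-joint arm with a two-finger parallel gripper is mounted at the origin on the work surface. World frame = base frame: x ahead of the robot, y to its left, z up, the work surface at z = 0. Lengths are in mm, angles in degrees, forces in N, time in s.
With the tool pointing down it reaches from about 350 to 775 mm from the base axis. Payload 7.3 kg.
Tool frame: the origin (TCP) lies on the mounting face of the last link; the fingertips stand 178 mm ahead of it and the grasp point (between the pads) lies 159 mm ahead of it; z points along the fingers, y is the line along which they close (so a half turn about z gives the same grasp; the last joint's range is limited). The gripper opens to 92 mm and grips with 3 to 60 N. Pads are 19 mm wide; open, the fingers measure 130 mm over their backs; the gripper's body (75 mm by 190 mm) begins 47 mm behind the grasp point.
Start: joints at [-76.891, 19.595, 87.324, -0, 73.075, -8.365], TCP at [192.215, -488.55, 404.741] pointing down, gripper open.
Joint ranges: [-145.02, 145.02], [-44.19, 115.74], [2.07, 154.8], [-57.11, 237.11], [16.16, 152.29], [-177.93, 177.93]. Speed limits (degrees/s): [147.25, 147.25, 180, 180, 180, 180].

### API

Orientations are given as a 3x3 rotation matrix whose columns are the frame's x, y, z axes.
In Python, from station import status, eyes, arm gives the robot as it stands.
- The arm moves only by the tool jog_arm, never from a script. Its argument "steps" is a list of rows, each an object of numbers: "dx", "dy", "dz": the shift along the tool's x, y, z in cm; "rx", "ry", "rz": the turn, a rotation vector about the tool's x, y, z in degrees; "claw": the closure in counts, from 0 (fully open) to 255 (shut). In form: [{"dx": .., "dy": .., "dz": .., "rx": .., "ry": .., "rz": .., "claw": ..}, ...]. A call has 1 to 20 rows; each row is the pose to reach, as a shift and turn from the pose commanded when the call began, along the tool's axes at that moment; what a row does not reach only later rows make up. A row lasts 1/12 s, in which the tool goes at most 41.7 mm and 7.16 degrees, less where a joint would pass 70% of its speed; a pose out of reach is approached as far as the arm can. A call with a gripper value outside its range is refused whole. The fingers move at their own pace and stop on an object; the grip force is fixed at half the most. Time passes only in rows, so rows that repeat a pose let the fingers close. It gives the time, the measured TCP pose, the force, the opening and the grip force at its end, in the units of the state.
- status.state(): the state, without advancing time (a new reading comes with each control period).
- eyes.grab_frame(name): name is "side" or "top"; returns a dict with "image" (480x640x3 uint8, blue, green, red), "depth" (480x640 float32, mm along the optical axis (not along the pixel's ray), 0 where there is no reading), "fov_y" (degrees; the focal length in pixels is half the picture's height over the tangent of half this angle, whatever the lens; pixels are square), "cx", "cy" (the principal point, pixels), "R" (3x3) and "t" (3): a world point X has camera coordinates R X + t. Camera axes: x right, y down, z forward; pixel columns grow to the right and rows downward; lengths in mm; the calibration is good to about 2 mm. A picture is of the moment at which its call begins.
- arm.finish_job(): hands the job in; it is judged then, once.
The state is a dict: "time_s": time; "joint_positions": joint angles; "qd": joint speeds; "effort": joint torques, N m; "ee_pos": TCP position; "ee_rot": TCP orientation; "ft_force": force on the tool from outside, world axes, zero at the start; "moment": the same for the moment, N m; "width": opening from 0.0 (shut) to 1.0 (fully open); "finger_force": force on a finger pad.
Only numpy, scipy, OpenCV 4.12 (cv2) and the standard library are available. Lean on these libraries where they do the work, as an engineer would, in place of code of your own. Each camera call takes 0.05 s, during which the arm holds its last target. There are 200 camera calls.

### The job

Gently slide the carriage with the spice carousel along its rail, away from the bread cabinet, until it clicks home in the baking station at the other end of the rail. Then turn the carousel until the jar with the red lid stands at the front (the side towards the robot), in the middle of the gap in the guard rail so that it could be drawn straight out, and finish holding the carousel still with the gripper closed on the knob at its top: do not let go. Leave everything else on the counter where it is.

Things in the scene. Friction and masses are not known exactly. Their poses are not given: they have to be found in the camera images.
- carriage (a joint): position along the rail, m: 0 parked (robot's left, near the bread cabinet), growing towards the baking station at the right end; starts at 0 to 0.07. A sprung plunger drops behind a brass roller there: home is 0.176 to 0.184 (end stop). The roller is felt as a hump from 0.162 to 0.176 that takes about 5 N to pass; elsewhere the drag is about 1 N.
- carousel (a joint): angle of the carousel on the carriage, rad: 0 (or a full turn) when the red-lidded jar is exactly at the front, growing counterclockwise seen from above; starts at 0.8 to 5.48. Turns both ways without end on a ball bearing with about 0.03 N m of friction and stays where it is left.
- tray (a point): point on the carriage's wooden deck (230 x 230 mm, top 38 mm above the counter) on the carousel's axis. x axis level, to the back (front = -x, towards the robot); y along the rail to the parked end (the carriage is slid along -y); z up. A wire guard rail of 109 mm radius, 70 mm above the counter, runs round the carousel, open only at the front: a gap of 80 mm.
- knob: round black knob on the carousel's axis, above the jars: 44 mm across (full width from 10 mm below to 11 mm above its centre), 36 mm high; origin at its centre, 188 mm above the counter; z up, turns with the carousel. Nothing is above it; the tops of the jar lids lie 38 mm below its centre, all round it from 49 mm off the axis.
- red_jar: spice jar with a red lid, one of six equal glass jars clipped firmly into the carousel (the other five have steel lids): 50 mm across, 98 mm high, lid 46 mm across. Origin at the centre of its underside, 72 mm from the carousel's axis, 52 mm above the counter; z up. It cannot be lifted out in this task.
- rail: two aluminium channels on the counter, 470 mm long along its y axis, with a steel bracket at each end; origin on the counter under its middle, x to the back, y to the parked end. Screwed down, but its place and angle (up to 0.2 rad) vary. The carousel's axis is 90 mm from the origin along +y when parked, 90 mm along -y in the baking station.
- bowl: glass mixing bowl, 220 mm across, 105 mm high, loose; bystander. Origin at the centre of its underside.
- tin_large: round aluminium cake tin, 202 mm across, 50 mm high, loose; bystander. Origin at the centre of its underside.
- tin_small: round aluminium cake tin, 166 mm across, 50 mm high, loose; bystander. Origin at the centre of its underside.
- sifter: stainless steel flour sifter with a loop handle and a crank with a red grip, body 100 mm across, 105 mm high, loose; bystander. Origin at the centre of its underside.
- scraper: yellow silicone scraper lying flat, 270 mm long, loose; bystander. Origin on its underside, mid-length.
- pepper_mill: dark wooden pepper mill, 60 mm across, 174 mm high, loose; bystander. Origin at the centre of its underside.

How it is judged (in metres and radians):
On the way, in this order (a step that is already met when the one before it is completed fails the run):
1. the carriage has clicked home in the baking station (value of joint carriage above 0.174 m), for 0.3 s.
2. the jar with the red lid stands at the front, in the gap of the guard rail (x of red_jar in the frame of tray below 0 m and y of red_jar in the frame of tray between -0.01 and 0.01 m), for 0.2 s.
At the end, for the whole second after the job is handed in: Carriage latched in the baking station (beyond 0.174 m), red-lidded jar at the front within 10 mm of the middle of the gap, both at rest, and the gripper still closed on the knob: grasp point within 30 mm of its centre, fingers pressing on it with over 2 N (all of step 2 and value of joint carriage above 0.174 m and velocity of joint carousel between -0.1 and 0.1 rad/s and velocity of joint carriage between -0.02 and 0.02 m/s and contact force between the fingers and knob above 2 N and distance between the grasp point and knob below 0.03 m); the arm keeps its last pose, push and grip.
It fails at once if the carriage is slammed along the rail (faster than 0.4 m/s) (velocity of joint carriage above 0.4 m/s or velocity of joint carriage below -0.4 m/s).
It fails at once if something else on the counter is moved by more than 20 mm (distance of any of bowl, tin_large, tin_small, sifter, scraper, pepper_mill from where it was at the start of the episode above 0.02 m).
It also fails if it takes over 67 s, if anything falls off the work surface, if the arm or the gripper's body presses on something with over 40 N, if the wrist force passes 120 N, or if a joint passes its speed limit or range.

## Working session

There is one attempt and no reset: what is moved stays moved. The work goes in short steps, Python scripts to look and compute and a tool call to move; the robot and the scene stay as the last step left them, time stands still between calls to the robot, and variables do not carry over. Pictures are saved under pics/ and viewed, at most 10 in all, crops included, and the job is handed in when it is done.

Besides the shell and the picture viewer there is one more tool, called after "Emit:" as name(argument=value, ...) on one line, values as JSON. jog_arm: Moves the arm, as the interface text tells. Its arguments: {"type":"object","properties":{"steps":{"type":"array","items":{"type":"object","properties":{"dx":{"type":"number"},"dy":{"type":"number"},"dz":{"type":"number"},"rx":{"type":"number"},"ry":{"type":"number"},"rz":{"type":"number"},"claw":{"type":"number"}}}}},"required":["steps"]}

```bash
mkdir -p pics; ls; cat > h.py <<'E'
import numpy as np, cv2
from station import status, eyes, arm
def grab(n,save=None):
    f=eyes.grab_frame(n)
    if save: cv2.imwrite('pics/'+save,f['image'])
    f['f']=240/np.tan(np.radians(f['fov_y'])/2); f['R']=np.array(f['R']); f['t']=np.array(f['t'])
    return f
def ray(f,u,v,z):
    d=f['R'].T@np.array([(u-f['cx'])/f['f'],(v-f['cy'])/f['f'],1]); c=-f['R'].T@f['t']
    return c+d*(z-c[2])/d[2]
def cloud(f):
    v,u=np.mgrid[:480,:640]; d=f['depth']
    P=np.stack([(u-f['cx'])/f['f']*d,(v-f['cy'])/f['f']*d,d],-1)
    return (P-f['t'])@f['R']
E
python3 - <<'E'
from h import *
for n in('top','side'):
    f=grab(n,n+'0.png'); print(n,f['fov_y'],f['cx'],f['cy'],-f['R'].T@f['t'],f['R'].round(2).tolist())
print(status.state())
E
```

```text
pics
top 44.84379349210307 318.08387636627117 240.4956790443136 [ 259.67449906  -26.59190777 1769.39978579] [[0.02, -1.0, 0.01], [-0.99, -0.02, -0.17], [0.17, -0.01, -0.99]]
side 43.28805035797252 321.820342589636 231.01181297818437 [-486.41411905 -969.03651248 1402.06054633] [[0.67, -0.74, -0.01], [-0.5, -0.45, -0.74], [0.54, 0.5, -0.68]]
{'time_s': 0.1, 'joint_positions': array([-7.68901431e+01,  1.96328899e+01,  8.73706936e+01, -1.50521645e-03,
        7.30744633e+01, -8.36617650e+00]), 'qd': array([-0.03214796, -0.14384824, -0.1614191 , -0.02987883,  0.00318205,
       -0.04726776]), 'effort': array([ 1.39230200e-03, -4.32006133e+01, -2.44694495e+01,  7.19041144e-02,
        5.25509776e-02, -4.88398518e-05]), 'ee_pos': array([ 192.19165537, -488.43414605,  404.11673535]), 'ee_rot': array([[ 9.30568015e-01,  3.66118913e-01, -3.33444559e-04],
       [ 3.66119023e-01, -9.30567094e-01,  1.32097018e-03],
       [ 1.73339632e-04, -1.35133300e-03, -9.99999072e-01]]), 'ft_force': array([-0.16753454,  0.0759957 ,  0.46124901]), 'moment': array([ 0.00202366,  0.04528828, -0.01182709]), 'finger_force': 0.0, 'width': 1.0015441128577018}
```

View pics/top0.png

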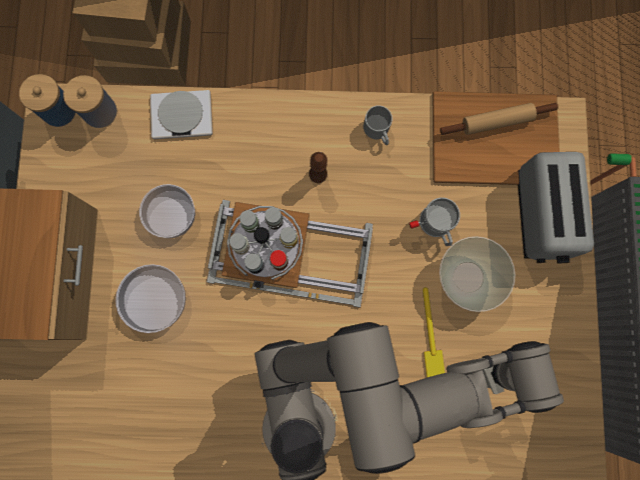

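View pics/side0.png

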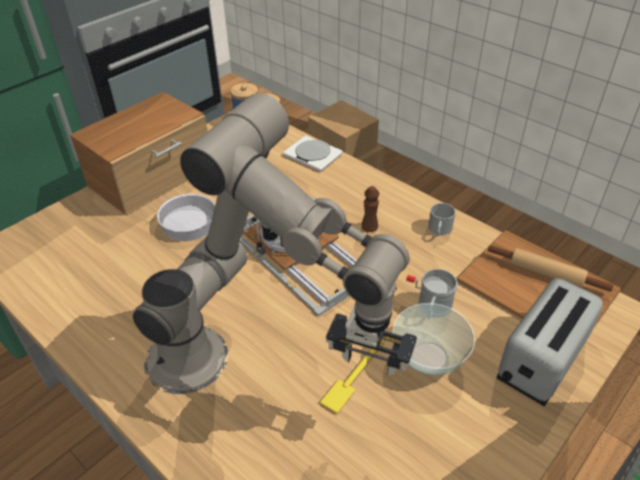

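Top view: knob at about (261,235), red lid at (278,259), rail brackets at x≈218 and x≈365, with the rail turned slightly. In the side view the arm hides the carousel. Measuring now.

```bash
cat >> h.py <<'E'
def blob(m,near,r):
    k=np.zeros(m.shape,np.uint8); cv2.circle(k,near,r,1,-1)
    n,l,s,c=cv2.connectedComponentsWithStats((m&(k>0)).astype(np.uint8))
    i=1+np.argmax(s[1:,4]); return c[i],s[i]
def see(f,nk,nr):
    im=f['image'].astype(int); b,g,r=im[...,0],im[...,1],im[...,2]
    kc,ks=blob(im.max(-1)<60,nk,16); rc,rs=blob((r>130)&(g<70)&(b<70),nr,22)
    return kc,ks,rc,rs
E
python3 - <<'E'
from h import *
f=grab('top'); P=cloud(f)
kc,ks,rc,rs=see(f,(261,235),(278,259))
print(kc,ks,rc,rs)
print('knob',P[int(kc[1]),int(kc[0])],ray(f,*kc,204)); print('red',P[int(rc[1]),int(rc[0])],ray(f,*rc,150))
v=ray(f,*rc,150)-ray(f,*kc,204); print(v,np.hypot(*v[:2]))
im=f['image'][190:315,200:385]; cv2.imwrite('pics/c1.png',cv2.resize(im,None,fx=4,fy=4,interpolation=cv2.INTER_CUBIC))
# rail: deck free region, heights 3..36 mm
z=P[...,2]; m=((z>6)&(z<30)&(f['depth']>0)).astype(np.uint8); m[:, :205]=0;m[:,380:]=0;m[:195]=0;m[310:]=0
q=P[m>0][:,:2]; print(len(q),cv2.minAreaRect(q.astype(np.float32)))
for i,b in enumerate([(130,240),]): pass
E
```

```text
[260.27196653 234.60251046] [246 224  24  23 239] [277.58080808 257.65151515] [270 250  16  16 198]
knob [536.41508115 117.66041915 206.3289643 ] [535.1758467  117.06879715 204.        ]
red [481.18705732  72.27727777 156.08053404] [480.21705587  70.95846713 150.        ]
[-54.95879082 -46.11033001 -54.        ] 71.74002524785585
3363 ((520.84423828125, 36.292572021484375), (353.460205078125, 539.4475708007812), 1.4586232900619507)
```

View pics/c1.png

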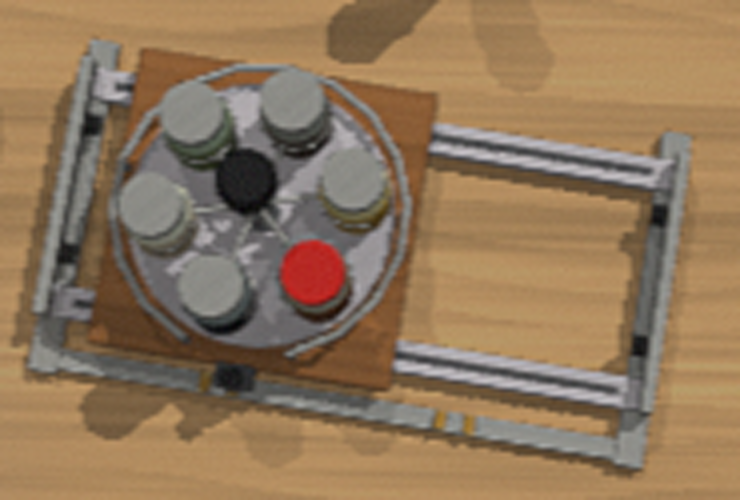

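Crop: knob centre at about crop (246,181) = full (261.1,234.9); red lid at (313,272); channels and deck slope about 0.155 down to the right; the guard gap is at the lower side. Now the rail axis and the knob target.

```bash
python3 - <<'E'
from h import *
f=grab('top'); P=cloud(f)
full=lambda p:((p[0]+.5)/4-.5+200,(p[1]+.5)/4-.5+190)
for a,b,z in [((430,138),(670,175),15),((400,357),(630,393),15),((140,50),(435,96),38),((95,338),(390,387),38),((40,372),(620,467),5),((100,42),(678,135),5)]:
    A=ray(f,*full(a),z);B=ray(f,*full(b),z);d=A-B;print('ang y_rail',np.degrees(np.arctan2(-d[0],d[1])),A[:2],B[:2])
for a in [(58,368),(637,465),(100,42),(678,135)]:
    u=full(a);print(a,P[int(u[1]),int(u[0])])
im=f['image'].astype(int)
kc,ks=blob(im.max(-1)<50,(261,235),10);print(kc,ks,ray(f,*kc,204))
# knob top from depth
m=(P[...,2]>195)&(P[...,2]<215);kc2,ks2=blob(m,(261,235),14);print(kc2,ks2,ray(f,*kc2,206))
E
```

```text
ang y_rail -7.490203711953266 [604.68354352  -8.04393186] [ 580.39203569 -192.80034944]
ang y_rail -7.553793267847688 [435.50057348  10.30341457] [ 412.38653738 -164.00038463]
ang y_rail -7.60439416117714 [662.88391414 214.22848564] [632.78058152 -11.25358601]
ang y_rail -8.078745222070342 [441.98539412 237.54328249] [410.6295116   16.63793744]
ang y_rail -7.9358152229963475 [418.60888603 282.88930244] [ 357.16872917 -157.86214013]
ang y_rail -7.887886704549207 [676.13899281 250.10242977] [ 613.82416879 -199.67476011]
(58, 368) [422.9271533  268.23743309  14.98760482]
(637, 465) [ 361.0983133  -167.40499639   12.67015328]
(100, 42) [673.66489843 250.17159505  16.94722485]
(678, 135) [ 613.82427683 -198.70792819   10.8252411 ]
[260.78  234.795] [252 226  17  18 200] [534.67682519 115.66317499 204.        ]
[261.33333333 234.51282051] [254 227  16  16 195] [535.1438748  114.00517381 206.        ]
```

Rail yaw is about −7.75°. The knob is at (535,114.5), which matches the deck centre (537,114), so the carriage sits at about 17 mm.

Emit:
jog_arm(steps=[{"dz": -3}, {"dx": 54, "dy": -43.6, "dz": -3, "rz": 13.7}, {"dx": 54, "dy": -43.6, "dz": -3, "rz": 13.7}, {"dx": 54, "dy": -43.6, "dz": -3, "rz": 13.7}, {"dx": 54, "dy": -43.6, "dz": -3, "rz": 13.7}, {"dx": 54, "dy": -43.6, "dz": -3, "rz": 13.7}, {"dx": 54, "dy": -43.6, "dz": -3, "rz": 13.7}, {"dx": 54, "dy": -43.6, "dz": -3, "rz": 13.7}, {"dx": 54, "dy": -43.6, "dz": -3, "rz": 13.7}, {"dx": 54, "dy": -43.6, "dz": -3, "rz": 13.7}, {"dx": 54, "dy": -43.6, "dz": -3, "rz": 13.7}, {"dx": 54, "dy": -43.6, "dz": -3, "rz": 13.7}, {"dx": 54, "dy": -43.6, "dz": -3, "rz": 13.7}, {"dx": 54, "dy": -43.6, "dz": -3, "rz": 13.7}, {"dx": 54, "dy": -43.6, "dz": -3, "rz": 13.7}, {"dx": 54, "dy": -43.6, "dz": -3, "rz": 13.7}, {"dx": 54, "dy": -43.6, "dz": -3, "rz": 13.7}, {"dx": 54, "dy": -43.6, "dz": -3, "rz": 13.7}, {"dx": 54, "dy": -43.6, "dz": -3, "rz": 13.7}, {"dx": 54, "dy": -43.6, "dz": -3, "rz": 13.7}])

```text
invalid input
```

Emit:
jog_arm(steps=[{"dx": 0, "dy": 0, "dz": -3, "rx": 0, "ry": 0, "rz": 0, "claw": 0}, {"dx": 18, "dy": -14.5, "dz": -3, "rx": 0, "ry": 0, "rz": 5, "claw": 0}])

```text
time_s: 0.37
ee_pos: [211.2, -456.6, 438.1]
ee_rot: [[0.96, 0.28, 0.001], [0.28, -0.96, -0.009], [-0.002, 0.009, -1.0]]
ft_force: [0.0, -0.4, 0.9]
width: 0.995
finger_force: 0.0
```

Emit:
jog_arm(steps=[{"dx": 47, "dy": -45.7, "dz": 0, "rx": 0, "ry": 0, "rz": 6, "claw": 0}, {"dx": 47, "dy": -45.7, "dz": 0, "rx": 0, "ry": 0, "rz": 8.5, "claw": 0}, {"dx": 47, "dy": -45.7, "dz": 0, "rx": 0, "ry": 0, "rz": 8.5, "claw": 0}, {"dx": 47, "dy": -45.7, "dz": 0, "rx": 0, "ry": 0, "rz": 8.5, "claw": 0}, {"dx": 47, "dy": -45.7, "dz": 0, "rx": 0, "ry": 0, "rz": 8.5, "claw": 0}, {"dx": 47, "dy": -45.7, "dz": 0, "rx": 0, "ry": 0, "rz": 8.5, "claw": 0}, {"dx": 47, "dy": -45.7, "dz": 0, "rx": 0, "ry": 0, "rz": 8.5, "claw": 0}, {"dx": 47, "dy": -45.7, "dz": 0, "rx": 0, "ry": 0, "rz": 8.5, "claw": 0}, {"dx": 47, "dy": -45.7, "dz": 0, "rx": 0, "ry": 0, "rz": 8.5, "claw": 0}, {"dx": 47, "dy": -45.7, "dz": 0, "rx": 0, "ry": 0, "rz": 8.5, "claw": 0}, {"dx": 47, "dy": -45.7, "dz": 0, "rx": 0, "ry": 0, "rz": 8.5, "claw": 0}, {"dx": 47, "dy": -45.7, "dz": 0, "rx": 0, "ry": 0, "rz": 8.5, "claw": 0}, {"dx": 47, "dy": -45.7, "dz": 0, "rx": 0, "ry": 0, "rz": 8.5, "claw": 0}, {"dx": 47, "dy": -45.7, "dz": 0, "rx": 0, "ry": 0, "rz": 8.5, "claw": 0}, {"dx": 47, "dy": -45.7, "dz": 0, "rx": 0, "ry": 0, "rz": 8.5, "claw": 0}, {"dx": 47, "dy": -45.7, "dz": 0, "rx": 0, "ry": 0, "rz": 8.5, "claw": 0}, {"dx": 47, "dy": -45.7, "dz": 0, "rx": 0, "ry": 0, "rz": 8.5, "claw": 0}, {"dx": 47, "dy": -45.7, "dz": 0, "rx": 0, "ry": 0, "rz": 8.5, "claw": 0}, {"dx": 47, "dy": -45.7, "dz": 0, "rx": 0, "ry": 0, "rz": 8.5, "claw": 0}, {"dx": 47, "dy": -45.7, "dz": 0, "rx": 0, "ry": 0, "rz": 8.5, "claw": 0}])

```text
time_s: 2.03
ee_pos: [533.6, 118.2, 434.7]
ee_rot: [[0.99, 0.138, -0.0], [0.138, -0.99, -0.0], [-0.001, 0.0, -1.0]]
ft_force: [0.5, -0.7, -0.5]
width: 0.998
finger_force: 0.0
```

```bash
python3 - <<'E'
from h import *
grab('side','side1.png'); s=status.state(); print(s['time_s'],s['ee_pos'],s['ee_rot'],s['qd'],s['joint_positions'])
E
```

```text
2.0833 [533.62241637 118.07207343 434.85560384] [[ 9.90545243e-01  1.37186446e-01 -2.69876107e-05]
 [ 1.37186428e-01 -9.90545183e-01 -3.52063381e-04]
 [-7.50307716e-05  3.45032373e-04 -9.99999938e-01]] [-0.02788106 -0.32943466 -0.23208028  0.17376094 -0.08379648 -0.03219344] [ 4.44594859e+00  2.06590981e+01  8.08987618e+01 -2.04047097e-02
  7.84452461e+01  8.65649660e+01]
```

View pics/side1.png

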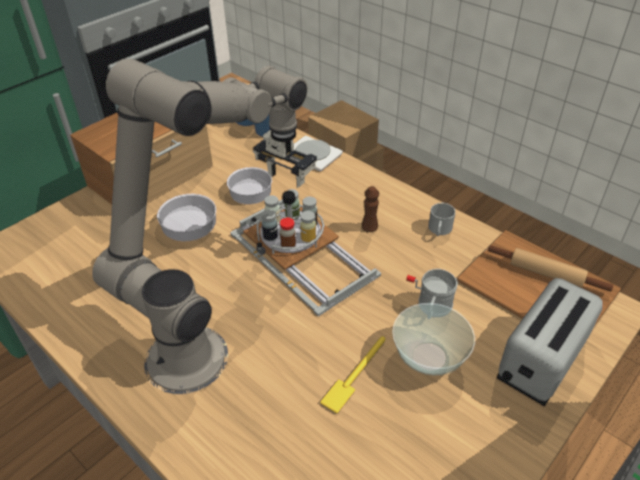

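Side view: gripper above the carousel, knob at about (290,198), red jar at about (288,230). Cross-check of the knob position from this view, then down.

```bash
python3 - <<'E'
from h import *
f=grab('side'); im=f['image'].astype(int)
for th in(50,65): 
    kc,ks=blob(im.max(-1)<th,(290,198),10); print(kc,ks,ray(f,*kc,190),cloud(f)[int(kc[1]),int(kc[0])])
E
```

```text
[288.38461538 197.5982906 ] [283 192  12  12 117] [534.04877384 111.93624873 190.        ] [521.01950051  99.7212562  207.02067934]
[288.33587786 197.71755725] [283 192  12  13 131] [533.52220084 111.63379069 190.        ] [521.01950051  99.7212562  207.02067934]
```

Emit:
jog_arm(steps=[{"dx": 0, "dy": 0.4, "dz": 2, "rx": 0, "ry": 0, "rz": 0, "claw": 0}, {"dx": 0, "dy": 0.4, "dz": 4, "rx": 0, "ry": 0, "rz": 0, "claw": 0}, {"dx": 0, "dy": 0.4, "dz": 6, "rx": 0, "ry": 0, "rz": 0, "claw": 0}, {"dx": 0, "dy": 0.4, "dz": 7.5, "rx": 0, "ry": 0, "rz": 0, "claw": 0}, {"dx": 0, "dy": 0.4, "dz": 8.7, "rx": 0, "ry": 0, "rz": 0, "claw": 0}, {"dx": 0, "dy": 0.4, "dz": 8.7, "rx": 0, "ry": 0, "rz": 0, "claw": 0}, {"dx": 0, "dy": 0.4, "dz": 8.7, "rx": 0, "ry": 0, "rz": 0, "claw": 0}, {"dx": 0, "dy": 0.4, "dz": 8.7, "rx": 0, "ry": 0, "rz": 0, "claw": 90}, {"dx": 0, "dy": 0.4, "dz": 8.7, "rx": 0, "ry": 0, "rz": 0, "claw": 255}, {"dx": 0, "dy": 0.4, "dz": 8.7, "rx": 0, "ry": 0, "rz": 0, "claw": 255}, {"dx": 0, "dy": 0.4, "dz": 8.7, "rx": 0, "ry": 0, "rz": 0, "claw": 255}, {"dx": 0, "dy": 0.4, "dz": 8.7, "rx": 0, "ry": 0, "rz": 0, "claw": 255}, {"dx": 0, "dy": 0.4, "dz": 8.7, "rx": 0, "ry": 0, "rz": 0, "claw": 255}, {"dx": 0, "dy": 0.4, "dz": 8.7, "rx": 0, "ry": 0, "rz": 0, "claw": 255}, {"dx": 0, "dy": 0.4, "dz": 8.7, "rx": 0, "ry": 0, "rz": 0, "claw": 255}])

```text
time_s: 3.38
ee_pos: [534.6, 115.1, 347.8]
ee_rot: [[0.99, 0.139, 0.0], [0.139, -0.99, -0.0], [0.0, 0.0, -1.0]]
ft_force: [1.9, 7.3, -1.2]
width: 0.468
finger_force: 18.3
```

Gripped firmly (width 43 mm). Sliding along the rail, 130 mm first, stopping before the hump.

Emit:
jog_arm(steps=[{"dx": -0.11, "dy": 0.38, "dz": 0, "rx": 0, "ry": 0, "rz": 0, "claw": 255}, {"dx": -0.33, "dy": 1.15, "dz": 0, "rx": 0, "ry": 0, "rz": 0, "claw": 255}, {"dx": -0.6, "dy": 2.12, "dz": 0, "rx": 0, "ry": 0, "rz": 0, "claw": 255}, {"dx": -0.87, "dy": 3.08, "dz": 0, "rx": 0, "ry": 0, "rz": 0, "claw": 255}, {"dx": -1.14, "dy": 4.04, "dz": 0, "rx": 0, "ry": 0, "rz": 0, "claw": 255}, {"dx": -1.41, "dy": 5.0, "dz": 0, "rx": 0, "ry": 0, "rz": 0, "claw": 255}, {"dx": -1.68, "dy": 5.97, "dz": 0, "rx": 0, "ry": 0, "rz": 0, "claw": 255}, {"dx": -1.95, "dy": 6.93, "dz": 0, "rx": 0, "ry": 0, "rz": 0, "claw": 255}, {"dx": -2.22, "dy": 7.89, "dz": 0, "rx": 0, "ry": 0, "rz": 0, "claw": 255}, {"dx": -2.49, "dy": 8.85, "dz": 0, "rx": 0, "ry": 0, "rz": 0, "claw": 255}, {"dx": -2.76, "dy": 9.82, "dz": 0, "rx": 0, "ry": 0, "rz": 0, "claw": 255}, {"dx": -3.03, "dy": 10.78, "dz": 0, "rx": 0, "ry": 0, "rz": 0, "claw": 255}, {"dx": -3.25, "dy": 11.55, "dz": 0, "rx": 0, "ry": 0, "rz": 0, "claw": 255}, {"dx": -3.41, "dy": 12.13, "dz": 0, "rx": 0, "ry": 0, "rz": 0, "claw": 255}, {"dx": -3.52, "dy": 12.51, "dz": 0, "rx": 0, "ry": 0, "rz": 0, "claw": 255}, {"dx": -3.52, "dy": 12.51, "dz": 0, "rx": 0, "ry": 0, "rz": 0, "claw": 255}, {"dx": -3.52, "dy": 12.51, "dz": 0, "rx": 0, "ry": 0, "rz": 0, "claw": 255}, {"dx": -3.52, "dy": 12.51, "dz": 0, "rx": 0, "ry": 0, "rz": 0, "claw": 255}])

```text
time_s: 4.88
ee_pos: [517.0, -13.4, 347.7]
ee_rot: [[0.99, 0.139, -0.0], [0.139, -0.99, -0.0], [-0.0, 0.0, -1.0]]
ft_force: [-0.8, -0.0, 1.5]
width: 0.467
finger_force: 30.0
```

```bash
python3 - <<'E'
from h import *
f=grab('top','top1.png'); s=status.state(); print(s['time_s'],s['ee_pos'],s['ft_force'],s['width'],s['finger_force'])
g=grab('side'); 
import numpy as np
a=f['image'][190:315,200:390];a=cv2.resize(a,None,fx=3,fy=3,interpolation=cv2.INTER_CUBIC)
b=g['image'][180:330,220:410];b=cv2.resize(b,None,fx=3,fy=3,interpolation=cv2.INTER_CUBIC)[:,:570]
b=cv2.resize(b,(a.shape[1],int(b.shape[0]*a.shape[1]/b.shape[1])))
o=np.vstack([a,b]); o=cv2.resize(o,(int(o.shape[1]*600/o.shape[0]),600)); cv2.imwrite('pics/m1.png',o)
E
```

```text
4.9333 [516.9687814  -13.29010324 347.72330722] [-1.34010822 -0.50470467  1.38866256] 0.46900611353035937 30.000239537330344
```

View pics/m1.png

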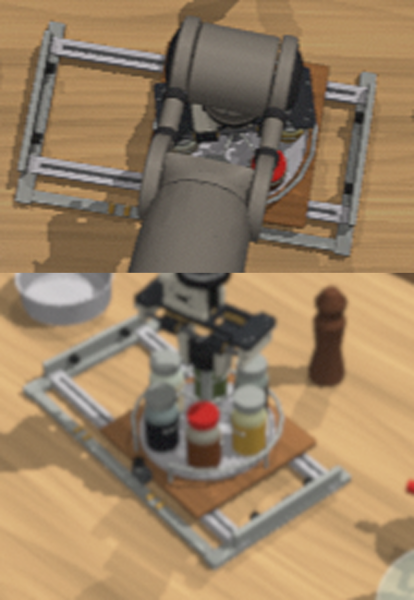

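Carriage moved freely, side forces negligible; red jar still right of the gap. Pushing gently over the hump.

Emit:
jog_arm(steps=[{"dx": -0.08, "dy": 0.29, "dz": 0, "rx": 0, "ry": 0, "rz": 0, "claw": 255}, {"dx": -0.16, "dy": 0.58, "dz": 0, "rx": 0, "ry": 0, "rz": 0, "claw": 255}, {"dx": -0.24, "dy": 0.87, "dz": 0, "rx": 0, "ry": 0, "rz": 0, "claw": 255}, {"dx": -0.33, "dy": 1.16, "dz": 0, "rx": 0, "ry": 0, "rz": 0, "claw": 255}, {"dx": -0.41, "dy": 1.44, "dz": 0, "rx": 0, "ry": 0, "rz": 0, "claw": 255}, {"dx": -0.49, "dy": 1.73, "dz": 0, "rx": 0, "ry": 0, "rz": 0, "claw": 255}, {"dx": -0.57, "dy": 2.02, "dz": 0, "rx": 0, "ry": 0, "rz": 0, "claw": 255}, {"dx": -0.65, "dy": 2.31, "dz": 0, "rx": 0, "ry": 0, "rz": 0, "claw": 255}, {"dx": -0.73, "dy": 2.6, "dz": 0, "rx": 0, "ry": 0, "rz": 0, "claw": 255}, {"dx": -0.81, "dy": 2.89, "dz": 0, "rx": 0, "ry": 0, "rz": 0, "claw": 255}, {"dx": -0.89, "dy": 3.18, "dz": 0, "rx": 0, "ry": 0, "rz": 0, "claw": 255}, {"dx": -0.89, "dy": 3.18, "dz": 0, "rx": 0, "ry": 0, "rz": 0, "claw": 255}, {"dx": -0.89, "dy": 3.18, "dz": 0, "rx": 0, "ry": 0, "rz": 0, "claw": 255}, {"dx": -0.89, "dy": 3.18, "dz": 0, "rx": 0, "ry": 0, "rz": 0, "claw": 255}])

```text
time_s: 6.15
ee_pos: [512.4, -46.6, 347.7]
ee_rot: [[0.99, 0.138, -0.001], [0.138, -0.99, -0.001], [-0.001, 0.001, -1.0]]
ft_force: [-3.3, -1.5, 2.8]
width: 0.464
finger_force: 30.0
```

Emit:
jog_arm(steps=[{"dx": -0.08, "dy": 0.29, "dz": 0, "rx": 0, "ry": 0, "rz": 0, "claw": 255}, {"dx": -0.08, "dy": 0.29, "dz": 0, "rx": 0, "ry": 0, "rz": 0, "claw": 255}, {"dx": -0.08, "dy": 0.29, "dz": 0, "rx": 0, "ry": 0, "rz": 0, "claw": 255}])

```text
time_s: 6.4
ee_pos: [512.1, -49.5, 347.7]
ee_rot: [[0.99, 0.139, -0.0], [0.139, -0.99, -0.0], [-0.001, 0.0, -1.0]]
ft_force: [-3.9, -0.3, 3.4]
width: 0.469
finger_force: 30.0
```

Emit:
jog_arm(steps=[{"dx": -0.08, "dy": 0.29, "dz": 0, "rx": 0, "ry": 0, "rz": 0, "claw": 255}, {"dx": -0.08, "dy": 0.29, "dz": 0, "rx": 0, "ry": 0, "rz": 0, "claw": 255}, {"dx": -0.08, "dy": 0.29, "dz": 0, "rx": 0, "ry": 0, "rz": 0, "claw": 255}])

```text
time_s: 6.65
ee_pos: [511.7, -52.4, 347.7]
ee_rot: [[0.99, 0.139, -0.001], [0.139, -0.99, -0.0], [-0.001, 0.0, -1.0]]
ft_force: [-4.3, -0.5, 3.4]
width: 0.47
finger_force: 30.0
```

Emit:
jog_arm(steps=[{"dx": -0.08, "dy": 0.29, "dz": 0, "rx": 0, "ry": 0, "rz": 0, "claw": 255}, {"dx": -0.08, "dy": 0.29, "dz": 0, "rx": 0, "ry": 0, "rz": 0, "claw": 255}, {"dx": -0.08, "dy": 0.29, "dz": 0, "rx": 0, "ry": 0, "rz": 0, "claw": 255}])

```text
time_s: 6.9
ee_pos: [511.3, -55.0, 347.7]
ee_rot: [[0.99, 0.139, -0.0], [0.139, -0.99, 0.001], [-0.0, -0.001, -1.0]]
ft_force: [-4.0, 3.4, 3.7]
width: 0.467
finger_force: 30.0
```

Emit:
jog_arm(steps=[{"dx": -0.08, "dy": 0.29, "dz": 0, "rx": 0, "ry": 0, "rz": 0, "claw": 255}, {"dx": -0.08, "dy": 0.29, "dz": 0, "rx": 0, "ry": 0, "rz": 0, "claw": 255}, {"dx": -0.08, "dy": 0.29, "dz": 0, "rx": 0, "ry": 0, "rz": 0, "claw": 255}])

```text
time_s: 7.15
ee_pos: [511.1, -56.0, 347.6]
ee_rot: [[0.99, 0.139, 0.001], [0.139, -0.99, 0.006], [0.001, -0.006, -1.0]]
ft_force: [-1.5, 15.9, 4.6]
width: 0.468
finger_force: 30.0
```

```bash
python3 - <<'E'
from h import *
f=grab('top'); g=grab('side','side2.png'); s=status.state(); print(s['time_s'],s['ee_pos'],s['ft_force'])
a=f['image'][190:315,240:390];a=cv2.resize(a,None,fx=4,fy=4,interpolation=cv2.INTER_CUBIC); cv2.imwrite('pics/c2.png',a)
E
```

```text
7.25 [511.11550292 -55.95617353 347.64567843] [-1.69199852 15.26654684  3.29664308]
```

View pics/c2.png

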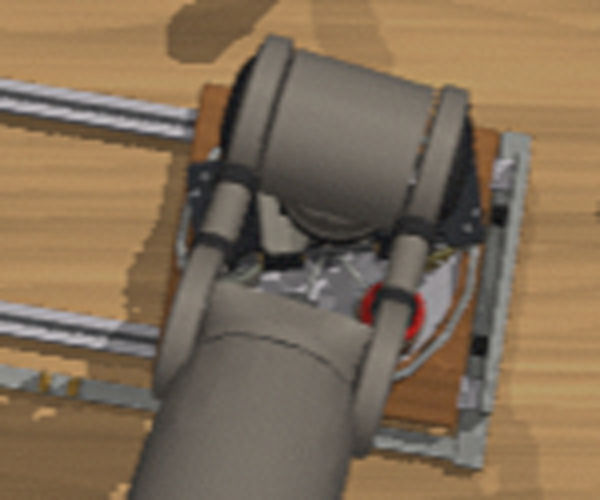

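The force rose to 16 N within 1 mm, so the carriage is against the end stop, and the picture shows the deck at the right bracket (roller marks now left of the deck). Easing off 2.5 mm and measuring the angle.

Emit:
jog_arm(steps=[{"dx": 0.05, "dy": -0.2, "dz": 0, "rx": 0, "ry": 0, "rz": 0, "claw": 255}, {"dx": 0.0, "dy": -0.25, "dz": 0, "rx": 0, "ry": 0, "rz": 0, "claw": 255}, {"dx": 0.0, "dy": -0.25, "dz": 0, "rx": 0, "ry": 0, "rz": 0, "claw": 255}, {"dx": 0.0, "dy": -0.25, "dz": 0, "rx": 0, "ry": 0, "rz": 0, "claw": 255}])

```text
time_s: 7.58
ee_pos: [511.0, -55.2, 347.7]
ee_rot: [[0.99, 0.139, 0.001], [0.139, -0.99, 0.002], [0.001, -0.001, -1.0]]
ft_force: [-0.4, 6.7, 2.2]
width: 0.47
finger_force: 30.0
```

```bash
cat >> h.py <<'E'
def red():
    s=status.state(); p=s['ee_pos']; f=grab('side'); im=f['image'].astype(int)
    m=(im[...,2]>170)&(im[...,1]<60)&(im[...,0]<60); m[:150]=0; m[:,:200]=0; m[:,390:]=0
    c,st=blob(m,(310,270),120); r=ray(f,*c,146); v=r[:2]-p[:2]
    a=np.degrees(np.arctan2(v[1],v[0]))%360
    print('t',s['time_s'],'tcp',p,'F',s['ft_force'],'M',s['moment'],'px',c,st,'red',r,'rad',np.hypot(*v),'carousel deg',a-172.25, s['joint_positions'][5])
E
python3 -c "from h import *; red()"
```

```text
t 7.5833 tcp [510.99320239 -55.22712969 347.66633788] F [-0.37690442  6.69326112  2.16719455] M [1.05665936 0.04030999 0.07795183] px [323.20547945 252.02739726] [317 247  12  10  73] red [ 458.36563662 -104.61243437  146.        ] rad 72.17041635848419 carousel deg 50.92958888334334 67.22798834221294
```

Emit:
jog_arm(steps=[{"dx": 0, "dy": 0, "dz": 0, "rx": 0, "ry": 0, "rz": 2, "claw": 255}, {"dx": 0, "dy": 0, "dz": 0, "rx": 0, "ry": 0, "rz": 6, "claw": 255}, {"dx": 0, "dy": 0, "dz": 0, "rx": 0, "ry": 0, "rz": 10, "claw": 255}, {"dx": 0, "dy": 0, "dz": 0, "rx": 0, "ry": 0, "rz": 14, "claw": 255}, {"dx": 0, "dy": 0, "dz": 0, "rx": 0, "ry": 0, "rz": 18, "claw": 255}, {"dx": 0, "dy": 0, "dz": 0, "rx": 0, "ry": 0, "rz": 22, "claw": 255}, {"dx": 0, "dy": 0, "dz": 0, "rx": 0, "ry": 0, "rz": 26, "claw": 255}, {"dx": 0, "dy": 0, "dz": 0, "rx": 0, "ry": 0, "rz": 30, "claw": 255}, {"dx": 0, "dy": 0, "dz": 0, "rx": 0, "ry": 0, "rz": 34, "claw": 255}, {"dx": 0, "dy": 0, "dz": 0, "rx": 0, "ry": 0, "rz": 38, "claw": 255}, {"dx": 0, "dy": 0, "dz": 0, "rx": 0, "ry": 0, "rz": 42, "claw": 255}, {"dx": 0, "dy": 0, "dz": 0, "rx": 0, "ry": 0, "rz": 46, "claw": 255}, {"dx": 0, "dy": 0, "dz": 0, "rx": 0, "ry": 0, "rz": 48, "claw": 255}, {"dx": 0, "dy": 0, "dz": 0, "rx": 0, "ry": 0, "rz": 49, "claw": 255}, {"dx": 0, "dy": 0, "dz": 0, "rx": 0, "ry": 0, "rz": 49, "claw": 255}, {"dx": 0, "dy": 0, "dz": 0, "rx": 0, "ry": 0, "rz": 49, "claw": 255}, {"dx": 0, "dy": 0, "dz": 0, "rx": 0, "ry": 0, "rz": 49, "claw": 255}])

```text
time_s: 9.05
ee_pos: [511.2, -54.3, 347.7]
ee_rot: [[0.754, -0.656, 0.002], [-0.656, -0.754, 0.004], [-0.001, -0.004, -1.0]]
ft_force: [1.9, 12.6, 1.8]
width: 0.471
finger_force: 30.0
```

```bash
python3 - <<'E'
from h import *
red(); g=grab('side'); b=g['image'][170:330,220:420]; cv2.imwrite('pics/c3.png',cv2.resize(b,None,fx=3.5,fy=3.5,interpolation=cv2.INTER_CUBIC))
E
```

```text
t 9.05 tcp [511.22562357 -54.32979292 347.66510676] F [ 1.93941613 12.59449049  1.7796277 ] M [ 1.86290338 -0.10035859 -0.00781816] px [304.5 247.5] [304 247   2   2   4] red [435.43120713 -49.97960955 146.        ] rad 75.91915212775196 carousel deg 4.465140585017508 116.2336354735006
```

View pics/c3.png

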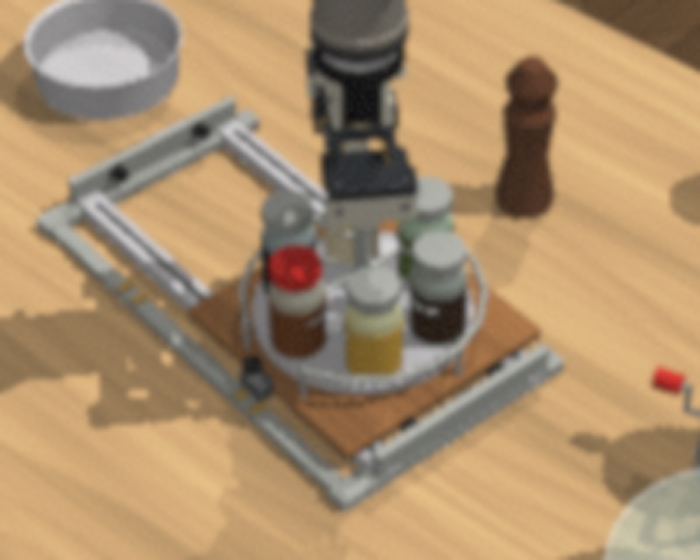

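Red jar is now at the front (lid at crop (296,266), full ≈ (304.6,246)), partly shaded, so the mask caught only a highlight; the plunger sits between the two brass marks, i.e. latched. Refining the angle with a shade-tolerant mask in both views.

```bash
python3 - <<'E'
from h import *
p=status.state()['ee_pos']
for n,near,r in(('side',(304,246),14),('top',(320,265),45)):
    f=grab(n); im=f['image'].astype(float); b,g,rr=im[...,0],im[...,1],im[...,2]
    m=(rr>70)&(rr>2.5*g)&(rr>2.5*b)
    try: c,s=blob(m,near,r)
    except ValueError: print(n,'none'); continue
    for z in(142,150):
        q=ray(f,*c,z); v=q[:2]-p[:2]; print(n,c,s,z,q,np.hypot(*v),np.degrees(np.arctan2(v[1],v[0]))-172.25)
E
```

```text
side [303.48175182 246.34306569] [297 241  14  12 137] 142 [439.95985341 -41.33215138 142.        ] 72.45802997238879 -2.579783404770268
side [303.48175182 246.34306569] [297 241  14  12 137] 150 [434.07839652 -47.22205477 150.        ] 77.49129062742497 2.4909187019046044
top [318.7 265.5] [315 265   8   3  10] 142 [461.82296687 -45.0195446  142.        ] 50.28892682263331 -2.9132979161064156
top [318.7 265.5] [315 265   8   3  10] 150 [460.82924194 -44.92895771 150.        ] 51.28234130628133 -2.8073217881679398
```

Angle within about ±3° of front (limit ±8°). Easing the residual push slightly and settling.

Emit:
jog_arm(steps=[{"dx": -0.06, "dy": -0.07, "dz": 0, "rx": 0, "ry": 0, "rz": 0, "claw": 255}, {"dx": -0.06, "dy": -0.07, "dz": 0, "rx": 0, "ry": 0, "rz": 0, "claw": 255}, {"dx": -0.06, "dy": -0.07, "dz": 0, "rx": 0, "ry": 0, "rz": 0, "claw": 255}, {"dx": -0.06, "dy": -0.07, "dz": 0, "rx": 0, "ry": 0, "rz": 0, "claw": 255}, {"dx": -0.06, "dy": -0.07, "dz": 0, "rx": 0, "ry": 0, "rz": 0, "claw": 255}, {"dx": -0.06, "dy": -0.07, "dz": 0, "rx": 0, "ry": 0, "rz": 0, "claw": 255}])

```text
time_s: 9.75
ee_pos: [511.2, -54.0, 347.7]
ee_rot: [[0.754, -0.656, 0.002], [-0.656, -0.754, 0.002], [-0.0, -0.003, -1.0]]
ft_force: [1.5, 7.8, 1.9]
width: 0.466
finger_force: 30.0
```

```bash
python3 -c "
from station import arm
print(arm.finish_job())"
```

```text
the job is handed in; nothing more can be done
None
```

The job is handed in, but no verdict came back: the carriage is against the home end stop with the plunger between its brass marks, the red-lidded jar is within about ±3° of front, and the gripper is still closed on the knob at 30 N.

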